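# Flip the cup grate over the drip well

## Task

The slatted cup grate is hinged on the spine of the drip station and has been left folded back over the low deck. Push it with closed fingertips or the outside of the fingers, over the spine and gently down until it lies fully flat over the open well on the other side; do not pinch the grate, do not fling or slam it. Leave the milk pitcher, cup, tamper and portafilter where they stand.

Things in the scene. Friction and masses are not known exactly. Their poses are not given: they have to be found in the camera images.
- station: Drip station, fixed. Origin at counter height under the spine's middle; own x along the spine. On +y an open steel well, y 8 to 136 mm, 150 mm wide, rim 42 mm high. On -y a low dark deck 12 mm high, to y = -110 mm, 150 mm wide, with two rubber rest posts (12 mm thick, 42 mm high) at x = +-60, y = -95 mm. Hinge cheeks 56 mm high, 14 mm thick at x = +-80 mm.
- spine (a point): Middle of the hinge axis, 45 mm above the counter over the station's origin. The axis is level and runs along the station's x.
- grate_edge (a point): Middle of the red round bar (14 mm thick, 140 mm long, parallel to the spine) along the grate's free edge, 145 mm from the hinge axis. The steel slatted grate between hinge and bar is 140 mm wide, 6 mm thick, centred on the hinge plane, gaps of 5 mm between slats; it weighs 140 to 250 g.
- grate (a joint): Angle of the grate about the spine, rad: 0 is level on the deck side (station -y), pi/2 upright, 3.14 (its stop) flat over the well (station +y). It starts tilted up between 0.1 and 0.45. The hinge is stiff (friction about 0.22 N m): the grate stays at whatever angle it is left, and turning it takes at most about 3.5 N at the red bar.
- pitcher: Steel milk pitcher, 84 mm wide, 100 mm high, with a handle, loose, beyond the far end of the spine. Origin at the centre of its underside.
- cup: White cup, 66 mm wide, 55 mm high, loose, beyond the far end of the spine on the deck side. Origin at the centre of its underside.
- tamper: Coffee tamper, steel foot 56 mm wide, black grip, 84 mm high, loose, near the robot on the well side. Origin at the centre of its underside.
- portafilter: Portafilter lying on the counter past the well: steel basket 74 mm wide, 34 mm high, black handle reaching 174 mm along its own x. Loose. Origin at the centre of the basket's underside.
Mind the look-alikes: they are no part of the job. Leave any green or purple look-alike of the cup alone.

How it is judged:
By the outcome, as a careful person would: the job done as asked, in the order asked, and still so for the second after the job is handed in, with the robot touching nothing.
It also fails if it takes over 53 s, if anything falls off the work surface, if the arm or the gripper's body presses on something with over 40 N, if the wrist force passes 120 N, or if a joint passes its speed limit or range.

## Robot

A 7-joint arm with a two-finger parallel gripper is mounted at the origin on the work surface. World frame = base frame: x ahead of the robot, y to its left, z up, the work surface at z = 0. Lengths are in m, angles in rad, forces in N, time in s.
With the tool pointing down it reaches from about 0.425 to 0.925 m from the base axis. Payload 6.8 kg.
Tool frame: the origin (TCP) lies at the very end of the fingers, on their centre line; the grasp point (between the pads) lies 19 mm behind it; z points along the fingers, y is the line along which they close (so a half turn about z gives the same grasp; the last joint's range is limited). The gripper opens to 85 mm and grips with 20 to 120 N. Pads are 22 mm wide; open, the fingers measure 114 mm over their backs; the gripper's body (76 mm by 85 mm) begins 54 mm behind the grasp point. The pads swing forward as they close: fully open they stand 13 mm farther back than shut.
Start: joints at [-1.42, 0.477, 0.022, 1.555, -0.011, 1.109, -0.083], TCP at [0.173, 0.653, 0.231] pointing down, gripper open.
Joint ranges: [-2.96, 2.96], [-0.34, 2.1], [-1.41, 1.46], [0.24, 2.44], [-1.37, 4.51], [0.17, 1.92], [-2.96, 2.96]. Speed limits (rad/s): [2.39, 2.39, 3.14, 3.14, 3.14, 3.14, 3.14].

## Interface

Orientations are given as a unit quaternion [w, x, y, z].
In Python, from station import bot gives the robot as it stands.
- The arm moves only by the tool jog_arm, never from a script. Its argument "motion" is a list of rows, each a list of 7 numbers: the turn, a rotation vector about the tool's x, y, z in rad, then the shift along the tool's x, y, z in mm, then the finger opening in mm, from 0 to 85.4. A call has 1 to 10 rows; each row is the pose to reach, as a shift and turn from the pose commanded when the call began, along the tool's axes at that moment; what a row does not reach only later rows make up. A row lasts 1/8 s, in which the tool goes at most 62.5 mm and 10.7 degrees, less where a joint would pass 70% of its speed; a pose out of reach is approached as far as the arm can. A call with a gripper value outside its range is refused whole. The fingers move at their own pace and stop on an object; "grip_force" is the grip in N (left out, the last holds). Time passes only in rows, so rows that repeat a pose let the fingers close. It gives the time, the measured TCP pose, the force, the opening and the grip force at its end, in the units of the state.
- bot.get_obs(): the state, without advancing time (a new reading comes with each control period).
- bot.read_camera(name): name is "side" or "top"; returns a dict with "pixels" (400x640x3 uint8, red, green, blue), "camera_matrix" (3x3 intrinsics, pixels), "distortion" ([k1, k2, p1, p2, k3] as OpenCV has them; the pictures are not rectified), "T" (4x4, takes a point from camera to world coordinates). Camera axes: x right, y down, z forward; pixel columns grow to the right and rows downward; lengths in m; the calibration is good to about 2 mm. A picture is of the moment at which its call begins. There is no depth.
- bot.hand_in(): hands the job in; it is judged then, once.
Trained networks look in a picture, given as the dict that the camera call returned (one of the last four; its "shot" number tells which), for a name from the list of things; names that differ only in an ending like _2 or _b are one class to them, and where a whole thing is asked for, a point or a joint stands for the part that bears it (a point fixed in the world has none). Each returns a list of dicts, best first, with "score" (0 to 1); they miss things now and then, are a little off and sometimes report something else, mostly with a low value. They report only what shows in the picture. A call takes as long as a camera call. They do not tell look-alikes from the thing itself.
- bot.spot_in(thing, picture): "xy" ([column, row] in pixels, amid what is visible of it).
- bot.tip_of(thing, picture): "xy" ([column, row] in pixels: a listed point, or the origin of a listed thing).
The state is a dict: "t": time; "q": joint angles; "joint_vel": joint speeds; "joint_torque": joint torques, N m; "eef_pos": TCP position; "tool_rot": TCP orientation; "contact_force": force on the tool from outside, world axes, zero at the start; "torque": the same for the moment, N m; "gripper_width": opening from 0.0 (shut) to 1.0 (fully open); "grasp_force": force on a finger pad.
Only numpy, scipy, OpenCV 4.12 (cv2) and the standard library are available. Lean on these libraries where they do the work, as an engineer would, in place of code of your own. Each camera call takes 0.05 s, during which the arm holds its last target. There are 200 camera calls.

## Working session

There is one attempt and no reset: what is moved stays moved. The work goes in short steps, Python scripts to look and compute and a tool call to move; the robot and the scene stay as the last step left them, time stands still between calls to the robot, and variables do not carry over. Pictures are saved under pics/ and viewed, at most 10 in all, crops included, and the job is handed in when it is done.

Besides the shell and the picture viewer there is one more tool, called in YAML: its name, and indented under it one key for each argument. jog_arm: Moves the arm, as the interface text tells. Its arguments: {"type":"object","properties":{"motion":{"type":"array"},"grip_force":{"type":"number"}},"required":["motion"]}

```bash
mkdir -p pics; ls
cat > h.py <<'E'
import numpy as np, cv2
from station import bot
def ray(p,xy):
    u=cv2.undistortPoints(np.array([[xy]],float),np.array(p["camera_matrix"]),np.array(p["distortion"]))[0,0]
    T=np.array(p["T"]); return T[:3,3],T[:3,:3]@np.array([u[0],u[1],1.])
def atz(p,xy,z):
    o,d=ray(p,xy); return o+d*(z-o[2])/d[2]
def tri(ps,xys):
    A=np.zeros((3,3));b=np.zeros(3)
    for p,x in zip(ps,xys):
        o,d=ray(p,x);d=d/np.linalg.norm(d);M=np.eye(3)-np.outer(d,d);A+=M;b+=M@o
    return np.linalg.solve(A,b)
def proj(p,X):
    T=np.linalg.inv(np.array(p["T"]));r,_=cv2.Rodrigues(T[:3,:3])
    return cv2.projectPoints(np.array(X,float).reshape(-1,3),r,T[:3,3],np.array(p["camera_matrix"]),np.array(p["distortion"]))[0][:,0]
E
cat > a.py <<'E'
from h import *
P={n:bot.read_camera(n) for n in("top","side")}
for n,p in P.items():
    cv2.imwrite(f"pics/{n}0.png",p["pixels"][:,:,::-1])
    for t,z in [("station",0),("spine",.045),("grate_edge",.08),("pitcher",0),("cup",0),("tamper",0),("portafilter",0)]:
        for r in bot.tip_of(t,p)[:3]: print(n,t,np.round(r["xy"]),round(r["score"],2),np.round(atz(p,r["xy"],z),3))
o=bot.get_obs();print(o["t"],o["eef_pos"],o["tool_rot"],o["contact_force"])
E
python3 a.py
```

```text
pics
top station [372. 209.] 0.63 [ 0.582 -0.097  0.   ]
top spine [374. 205.] 0.65 [ 0.586 -0.098  0.045]
top grate_edge [434. 203.] 0.56 [ 0.586 -0.237  0.08 ]
top pitcher [353. 139.] 0.68 [ 0.774 -0.049  0.   ]
top cup [406. 152.] 0.97 [ 0.734 -0.193  0.   ]
top cup [442. 160.] 0.95 [ 0.713 -0.288  0.   ]
top cup [402. 116.] 0.94 [ 0.837 -0.185  0.   ]
top portafilter [274. 214.] 0.95 [0.569 0.163 0.   ]
side station [342. 250.] 0.77 [ 0.569 -0.105  0.   ]
side spine [341. 234.] 0.71 [ 0.577 -0.092  0.045]
side grate_edge [378. 257.] 0.88 [ 0.584 -0.223  0.08 ]
side cup [434. 275.] 0.88 [ 0.703 -0.305  0.   ]
side cup [434. 229.] 0.76 [ 0.811 -0.198  0.   ]
side cup [406. 243.] 0.71 [ 0.717 -0.189  0.   ]
side tamper [275. 247.] 0.96 [0.433 0.006 0.   ]
side tamper [376. 258.] 0.72 [ 0.623 -0.179  0.   ]
side portafilter [285. 194.] 0.83 [0.563 0.156 0.   ]
0.8 [0.17275284 0.65254277 0.23129932] [-9.95908456e-06  1.29039874e-01  9.91639405e-01  1.95185291e-05] [0.12801267 0.29837589 0.75153445]
```

View pics/top0.png

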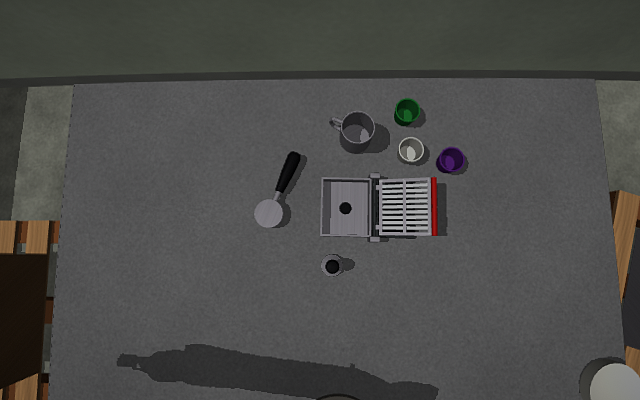

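View pics/side0.png

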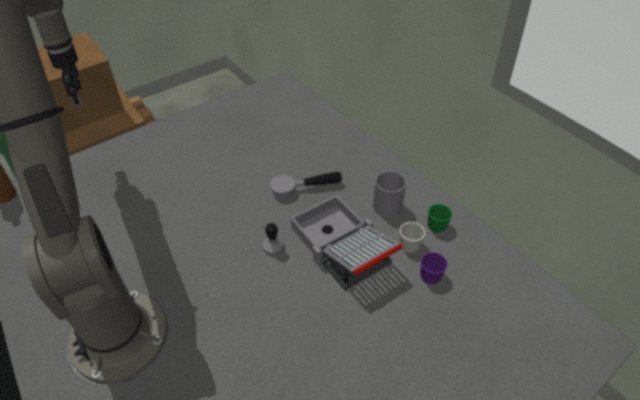

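Top view: the well is left of the spine (~375,207) and the red bar is at column ~435, so station +y is about world +y. The tamper is at (332,265), the white cup at (411,150), the purple cup at (451,160), the green cup at (406,111), and the pitcher at (357,130). The side view agrees. The cups aren't part of the motion. Next I'll measure the bar, the spine and the obstacles.

```bash
cat > b.py <<'E'
from h import *
from scipy.optimize import least_squares
P=[bot.read_camera(n) for n in("top","side")]
ends=[]
for p in P:
    h=cv2.cvtColor(p["pixels"],cv2.COLOR_RGB2HSV)
    m=(((h[...,0]<8)|(h[...,0]>172))&(h[...,1]>150)&(h[...,2]>60)).astype(np.uint8)
    n,l,s,c=cv2.connectedComponentsWithStats(m)
    print([ (s[i].tolist()) for i in range(1,n) if s[i,4]>20])
    i=[i for i in range(1,n) if s[i,4]>20 and 330<c[i][0]<470 and 150<c[i][1]<300]
    i=max(i,key=lambda i:s[i,4]); ys,xs=np.nonzero(l==i)
    pts=np.c_[xs,ys].astype(float);mu=pts.mean(0);d=np.linalg.svd(pts-mu,full_matrices=False)[2][0]
    t=(pts-mu)@d; e=[mu+d*t.min(),mu+d*t.max()]; e.sort(key=lambda v:v[1]); ends.append([mu]+e); print(np.round(ends[-1],1))
c=tri(P,[ends[0][0],ends[1][0]]);far=tri(P,[ends[0][1],ends[1][1]]);near=tri(P,[ends[0][2],ends[1][2]])
print("bar c,far,near",c.round(4),far.round(4),near.round(4),np.linalg.norm(far-near))
tp=[max(bot.tip_of("spine",p),key=lambda r:r["score"])["xy"] for p in P]; print("spine tri",tri(P,tp).round(4))
# fit station x,y,yaw,angle to bar ends & spine
def f(v):
    x,y,w,a=v;ex=np.array([np.cos(w),np.sin(w),0]);ey=np.array([-np.sin(w),np.cos(w),0]);s=np.array([x,y,.045])
    b=s-ey*.145*np.cos(a)+np.array([0,0,.145*np.sin(a)])
    r=[]
    for p,e,q in zip(P,ends,tp): r+=[proj(p,[b,b+.07*ex,b-.07*ex])-np.array(e), 0.5*(proj(p,[s])-q)]
    return np.concatenate(r).ravel()
s=least_squares(f,[.583,-.095,0,.3]);print("fit",s.x.round(4),s.fun.round(1))
v=s.x
# overlay corners
im=P[0]["pixels"][:,:,::-1].copy();im2=P[1]["pixels"][:,:,::-1].copy()
x,y,w,a=v;R=np.array([[np.cos(w),-np.sin(w)],[np.sin(w),np.cos(w)]])
pts=[[sx*.075,yy,zz] for sx in(1,-1) for yy,zz in((.136,.042),(.008,.042),(-.11,.012))]+[[.08,0,.056],[-.08,0,.056]]
W=[[*(R@np.array(q[:2])+[x,y]),q[2]] for q in pts]
o=[]
for p in P:
    g=cv2.resize(p["pixels"][130:290,250:470,::-1],None,fx=3.4,fy=3.4,interpolation=cv2.INTER_CUBIC) 
    for q in proj(p,W): cv2.circle(g,tuple(int(k) for k in (q-[250,130]+.5)*3.4),3,(0,255,0),1)
    o.append(cv2.resize(g,None,fx=.53,fy=.53*1)) if 0 else o.append(g)
cv2.imwrite("pics/ov_top.png",o[0]);cv2.imwrite("pics/ov_side.png",o[1])
E
python3 b.py
```

```text
[[431, 177, 7, 59, 332]]
[[433.8 206.2]
 [433.1 177. ]
 [434.5 235.1]]
[[353, 244, 49, 32, 266]]
[[376.5 259.8]
 [401.5 244.8]
 [353.7 273.4]]
bar c,far,near [ 0.5745 -0.2327  0.0889] [ 0.6474 -0.2349  0.0913] [ 0.5065 -0.2315  0.0897] 0.1409159241396006
spine tri [ 0.5801 -0.0986  0.0444]
fit [ 0.5797 -0.0956 -0.0271  0.319 ] [-0.4  0.7 -0.3  1.2 -0.5  1.2 -0.6  0.2  2.3 -0.9  0.2  0.4  0.9 -0.3
 -0.3 -0.4]
```

View pics/ov_top.png

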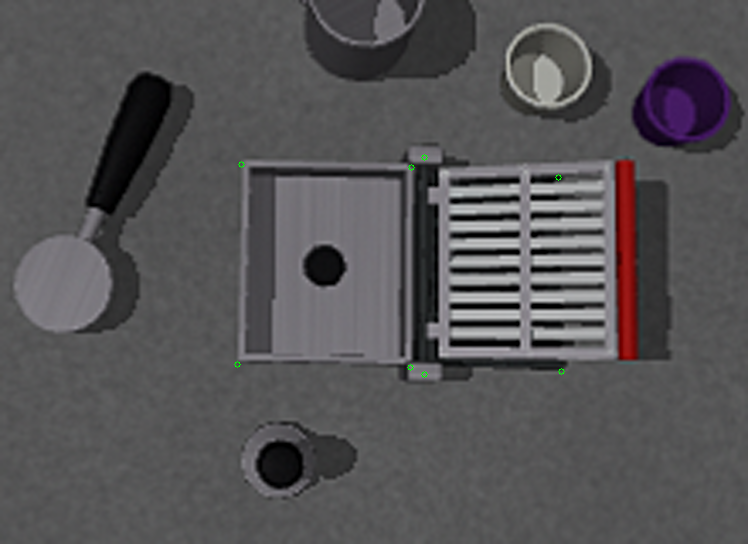

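View pics/ov_side.png

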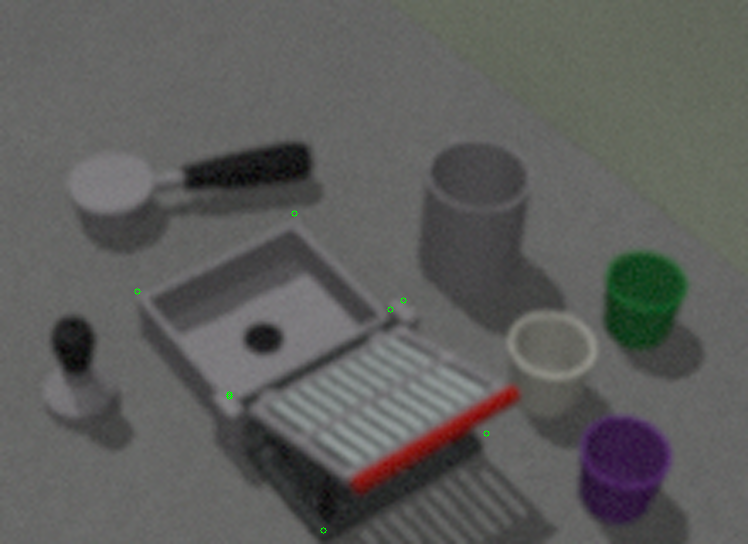

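The overlay agrees within about 4 mm: station at (0.578, -0.096), yaw about -0.025, grate angle about 0.32, bar at (0.575, -0.234, 0.090). I'll now write a planner that turns target poses into rows.

```bash
cat > plan.py <<'E'
from h import *
from scipy.spatial.transform import Rotation as Ro
YAW=-.025; S=np.array([.576,-.096,.045]); Z=Ro.from_euler('z',YAW)
def rot(th): return Z*Ro.from_euler('x',np.radians(th))*Ro.from_matrix(np.diag([-1.,1,-1]))
def pose(a,th,s,off):   # bar angle deg, tilt deg, bar s mm behind tip, off mm bar centre->finger centre line
    a=np.radians(a); b=S+Z.apply([0,-.145*np.cos(a),.145*np.sin(a)]); R=rot(th); m=R.as_matrix()
    return b-m[:,1]*off/1e3+m[:,2]*s/1e3, R
def rows(targets,w=0):
    o=bot.get_obs(); q=o["tool_rot"]; R0=Ro.from_quat([*q[1:],q[0]]); p0=np.array(o["eef_pos"])
    print("t",round(o["t"],2),"p",p0.round(4),"F",np.round(o["contact_force"],1),"q",np.round(o["q"],2),"w",round(float(o["gripper_width"]),2))
    for p,R in targets:
        print([*(R0.inv()*R).as_rotvec().round(2).tolist(),*np.round(R0.inv().apply(np.array(p)-p0)*1e3).astype(int).tolist(),w], np.round(p,3))
E
python3 - <<'E'
from plan import *
rows([((.45,.5,.3),rot(0)),((.6,.2,.3),rot(0)),((.57,-.33,.25),rot(0)),pose(18.3,40,20,70)])
E
```

```text
t 1.0 p [0.1727 0.6525 0.2313] F [0.3 0.4 1.3] q [-1.42  0.48  0.02  1.56 -0.01  1.11 -0.08] w 1.0
[-0.0, 0.0, -0.23, -307, -76, -69, 0] [0.45 0.5  0.3 ]
[-0.0, 0.0, -0.23, -529, -328, -69, 0] [0.6 0.2 0.3]
[-0.0, 0.0, -0.23, -635, -848, -19, 0] [ 0.57 -0.33  0.25]
[-0.69, 0.08, -0.22, -623, -794, 201, 0] [ 0.572 -0.274  0.03 ]
```

jog_arm:
  motion:
    - [0,0,-0.23,-307,-76,-69,0]
    - [0,0,-0.23,-307,-76,-69,0]
    - [0,0,-0.23,-307,-76,-69,0]
    - [0,0,-0.23,-307,-76,-69,0]
    - [0,0,-0.23,-529,-328,-69,0]
    - [0,0,-0.23,-529,-328,-69,0]
    - [0,0,-0.23,-529,-328,-69,0]
    - [0,0,-0.23,-529,-328,-69,0]
    - [0,0,-0.23,-529,-328,-69,0]
    - [0,0,-0.23,-529,-328,-69,0]
  grip_force: 30

```text
t: 2.25
eef_pos: [0.589, 0.2173, 0.2998]
tool_rot: [0.0, 0.014, 1.0, 0.0]
contact_force: [-0.2, 0.3, 0.5]
gripper_width: 0.004
grasp_force: 0.0
```

Run:
```python
from plan import *
rows([((.57,-.33,.25),rot(0)),((.57,-.33,.2),rot(40))])
```

```text
t 2.25 p [0.589  0.2173 0.2998] F [-0.2  0.3  0.5] q [-0.59  0.35  0.18  1.6  -0.06  1.2   1.15] w 0.0
[0.0, 0.0, -0.0, 3, -548, 50, 0] [ 0.57 -0.33  0.25]
[-0.7, 0.0, -0.0, 3, -548, 100, 0] [ 0.57 -0.33  0.2 ]
```

jog_arm:
  motion:
    - [0,0,0,3,-548,0,0]
    - [0,0,0,3,-548,0,0]
    - [0,0,0,3,-548,0,0]
    - [0,0,0,3,-548,0,0]
    - [0,0,0,3,-548,0,0]
    - [0,0,0,3,-548,0,0]
    - [-0.2,0,0,3,-548,50,0]
    - [-0.35,0,0,3,-548,50,0]
    - [-0.5,0,0,3,-548,50,0]
    - [-0.7,0,0,3,-548,50,0]

```text
t: 3.5
eef_pos: [0.5672, -0.334, 0.2479]
tool_rot: [0.005, 0.017, 0.941, 0.338]
contact_force: [0.4, 2.0, -0.3]
gripper_width: -0.003
grasp_force: 0.0
```

Run:
```python
from plan import *
rows([((.57,-.33,.25),rot(40)),pose(18.3,40,22,70),pose(18.3,40,22,40)])
```

```text
t 3.5 p [ 0.5672 -0.334   0.2479] F [ 0.4  2.  -0.3] q [ 0.53  0.72  0.28  1.32 -0.67  1.65  2.45] w -0.0
[-0.01, 0.01, -0.01, -3, 4, 1, 0] [ 0.57 -0.33  0.25]
[-0.01, 0.01, -0.01, -3, -93, 208, 0] [ 0.572 -0.273  0.029]
[-0.01, 0.01, -0.01, -2, -63, 208, 0] [ 0.572 -0.25   0.048]
```

jog_arm:
  motion:
    - [0,0,0,-3,-60,0,0]
    - [0,0,0,-3,-83,50,0]
    - [0,0,0,-3,-83,110,0]
    - [0,0,0,-3,-83,160,0]
    - [0,0,0,-3,-83,208,0]
    - [0,0,0,-3,-83,208,0]
    - [0,0,0,-3,-63,208,0]
    - [0,0,0,-3,-58,208,0]
    - [0,0,0,-3,-58,208,0]

```text
t: 4.62
eef_pos: [0.5757, -0.2423, 0.0536]
tool_rot: [0.006, 0.013, 0.942, 0.336]
contact_force: [0.1, -1.1, 0.3]
gripper_width: 0.0
grasp_force: 0.0
```

Run:
```python
from plan import *
p=bot.read_camera("side")
cv2.imwrite("pics/s1.png",cv2.resize(p["pixels"][150:350,220:500,::-1],None,fx=2.7,fy=2.7,interpolation=cv2.INTER_CUBIC))
rows([pose(a,th,22,24) for a,th in [(18.3,40),(22,39),(26,38),(30,37),(34,36),(38,35),(42,34)]])
```

```text
t 4.67 p [ 0.5753 -0.2425  0.053 ] F [-0.1 -0.1 -0.3] q [ 0.45  0.84  0.21  1.57 -0.74  1.29  2.58] w 0.0
[-0.01, 0.0, -0.0, 3, 7, -1, 0] [ 0.572 -0.238  0.058]
[0.01, 0.0, -0.0, 3, 15, -6, 0] [ 0.573 -0.235  0.067]
[0.02, 0.0, -0.0, 3, 23, -11, 0] [ 0.573 -0.232  0.076]
[0.04, 0.0, -0.0, 3, 32, -16, 0] [ 0.573 -0.227  0.085]
[0.06, 0.0, -0.0, 3, 41, -19, 0] [ 0.573 -0.223  0.094]
[0.08, 0.0, -0.0, 3, 51, -22, 0] [ 0.573 -0.217  0.102]
[0.09, 0.0, -0.0, 3, 60, -25, 0] [ 0.573 -0.211  0.11 ]
```

View pics/s1.png

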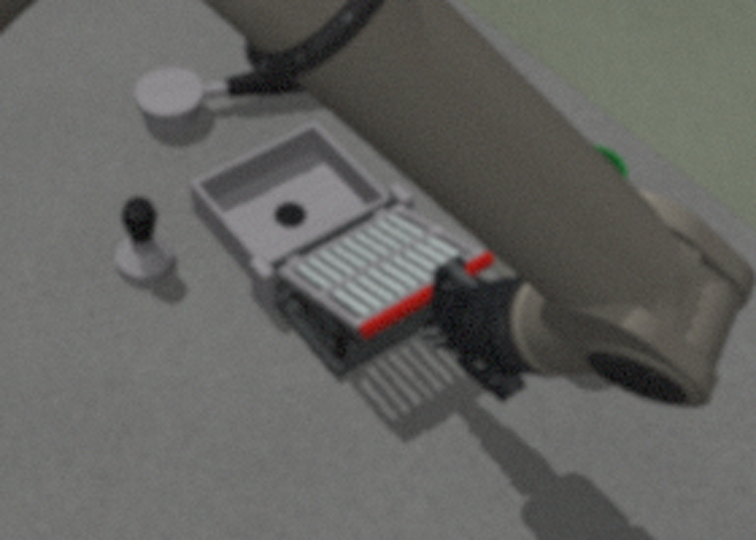

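In the crop, the closed fingers are tilted under the red bar's middle at about (450,285). Contact force is still near zero. Starting the lift.

jog_arm:
  motion:
    - [0,0,0,3,4,0,0]
    - [0,0,0,3,7,-1,0]
    - [0,0,0,3,11,-4,0]
    - [0.01,0,0,3,15,-6,0]
    - [0.015,0,0,3,19,-8,0]
    - [0.02,0,0,3,23,-11,0]
    - [0.03,0,0,3,28,-13,0]
    - [0.04,0,0,3,32,-16,0]
    - [0.05,0,0,3,37,-17,0]
    - [0.06,0,0,3,41,-19,0]

```text
t: 5.92
eef_pos: [0.5724, -0.2228, 0.0931]
tool_rot: [0.005, 0.014, 0.951, 0.308]
contact_force: [-0.3, -4.1, 0.3]
gripper_width: -0.004
grasp_force: 2.0
```

```bash
cat > ang.py <<'E'
from plan import *
from scipy.optimize import minimize_scalar
def ang(name="side",save=None):
    p=bot.read_camera(name)
    if save: cv2.imwrite("pics/"+save,cv2.resize(p["pixels"][110:310,220:500,::-1],None,fx=2.7,fy=2.7,interpolation=cv2.INTER_CUBIC))
    h=cv2.cvtColor(p["pixels"],cv2.COLOR_RGB2HSV)
    m=((h[...,0]<8)|(h[...,0]>172))&(h[...,1]>120)&(h[...,2]>50); m[:,:250]=0; m[:,480:]=0
    ys,xs=np.nonzero(m); pts=np.c_[xs,ys]
    if len(pts)<15: print(name,"few",len(pts)); return
    def c(a):
        a=np.radians(a);b=S+Z.apply(np.c_[np.linspace(-.07,.07,60),np.full(60,-.145*np.cos(a)),np.full(60,.145*np.sin(a))])
        q=proj(p,b); return np.mean(np.min(np.linalg.norm(pts[:,None]-q[None],axis=2),1))
    A=np.arange(0,181,1.);C=[c(a) for a in A];i=int(np.argmin(C));print(name,"angle",A[i],"cost",round(C[i],2),len(pts))
E
python3 - <<'E'
from ang import *
ang();ang("top")
rows([pose(a,th,20,24) for a,th in [(34,36),(38,35),(42,34),(46,32),(50,30),(54,28),(58,26)]])
E
```

```text
side angle 31.0 cost 1.56 170
top angle 32.0 cost 1.59 369
t 6.03 p [ 0.5726 -0.2221  0.0935] F [ 0.3 -3.5  0.9] q [ 0.39  0.75  0.23  1.63 -0.72  1.26  2.52] w 0.0
[-0.0, 0.0, -0.0, 0, 0, -3, 0] [ 0.573 -0.224  0.096]
[0.02, 0.0, -0.0, 0, 9, -6, 0] [ 0.573 -0.218  0.104]
[0.03, 0.0, -0.0, 0, 19, -9, 0] [ 0.573 -0.212  0.112]
[0.07, 0.0, -0.0, 0, 28, -12, 0] [ 0.573 -0.206  0.12 ]
[0.1, 0.0, -0.0, 0, 37, -14, 0] [ 0.573 -0.2    0.127]
[0.14, 0.0, -0.0, 0, 47, -15, 0] [ 0.574 -0.193  0.133]
[0.17, 0.0, -0.0, 0, 56, -16, 0] [ 0.574 -0.186  0.139]
```

jog_arm:
  motion:
    - [0.01,0,0,0,6,-3,0]
    - [0.02,0,0,0,12,-6,0]
    - [0.03,0,0,0,18,-9,0]
    - [0.05,0,0,0,24,-11,0]
    - [0.07,0,0,0,30,-12,0]
    - [0.09,0,0,0,36,-14,0]
    - [0.11,0,0,0,41,-15,0]
    - [0.13,0,0,0,46,-15,0]
    - [0.15,0,0,0,51,-16,0]
    - [0.17,0,0,0,56,-16,0]

```text
t: 7.28
eef_pos: [0.5735, -0.1861, 0.1388]
tool_rot: [0.003, 0.014, 0.974, 0.226]
contact_force: [-0.9, -3.7, 1.2]
gripper_width: -0.003
grasp_force: 1.4
```

Run:
```python
from ang import *
ang();ang("top")
rows([pose(a,th,18,22) for a,th in [(58,26),(62,23),(66,20),(70,17),(74,14),(78,11),(82,8),(86,5)]])
```

```text
side angle 55.0 cost 1.51 166
top angle 57.0 cost 1.69 407
t 7.38 p [ 0.574  -0.1848  0.1393] F [-0.  -1.   0.2] q [ 0.23  0.59  0.28  1.72 -0.62  1.15  2.37] w 0.0
[0.0, 0.0, -0.0, 0, 1, -3, 0] [ 0.574 -0.185  0.142]
[0.06, 0.0, -0.0, 0, 11, -4, 0] [ 0.574 -0.177  0.148]
[0.11, 0.0, -0.0, 0, 20, -6, 0] [ 0.574 -0.169  0.153]
[0.16, 0.0, -0.0, 0, 29, -6, 0] [ 0.574 -0.161  0.158]
[0.21, 0.0, -0.0, 0, 38, -6, 0] [ 0.575 -0.153  0.162]
[0.27, 0.0, -0.0, 0, 48, -5, 0] [ 0.575 -0.144  0.165]
[0.32, 0.0, -0.0, 0, 57, -4, 0] [ 0.575 -0.135  0.168]
[0.37, 0.0, -0.0, 0, 66, -2, 0] [ 0.575 -0.126  0.17 ]
```

jog_arm:
  motion:
    - [0.03,0,0,0,6,-3,0]
    - [0.06,0,0,0,12,-5,0]
    - [0.1,0,0,0,18,-6,0]
    - [0.13,0,0,0,24,-6,0]
    - [0.16,0,0,0,30,-6,0]
    - [0.2,0,0,0,37,-6,0]
    - [0.24,0,0,0,44,-5,0]
    - [0.29,0,0,0,51,-5,0]
    - [0.33,0,0,0,59,-4,0]
    - [0.37,0,0,0,66,-2,0]

```text
t: 8.62
eef_pos: [0.5755, -0.1268, 0.1699]
tool_rot: [0.001, 0.014, 0.999, 0.043]
contact_force: [0.1, -1.2, 0.9]
gripper_width: -0.004
grasp_force: 0.9
```

Run:
```python
from ang import *
ang();ang("top")
rows([pose(a,90-a,s,22) for a,s in [(86,18),(90,17),(94,16),(98,15),(102,14),(106,13),(110,12),(114,10)]])
```

```text
side angle 84.0 cost 1.51 167
top angle 87.0 cost 1.61 310
t 8.72 p [ 0.5758 -0.1246  0.1698] F [-0.3  0.7 -0.6] q [-0.16  0.43  0.41  1.84 -0.32  0.94  1.96] w -0.0
[0.02, 0.0, 0.0, 0, -2, -1, 0] [ 0.575 -0.127  0.17 ]
[0.09, 0.0, 0.0, 0, 7, -3, 0] [ 0.575 -0.118  0.173]
[0.16, 0.0, 0.0, 0, 16, -4, 0] [ 0.576 -0.109  0.175]
[0.23, 0.0, 0.0, 0, 25, -5, 0] [ 0.576 -0.1    0.177]
[0.3, 0.0, 0.0, 0, 35, -5, 0] [ 0.576 -0.09   0.178]
[0.37, 0.0, 0.0, 0, 44, -4, 0] [ 0.576 -0.081  0.178]
[0.44, 0.0, 0.0, 0, 54, -3, 0] [ 0.577 -0.071  0.178]
[0.51, 0.0, 0.0, 0, 64, -2, 0] [ 0.577 -0.061  0.177]
```

jog_arm:
  motion:
    - [0.05,0,0,0,3,-2,0]
    - [0.1,0,0,0,8,-3,0]
    - [0.15,0,0,0,15,-4,0]
    - [0.2,0,0,0,21,-5,0]
    - [0.25,0,0,0,28,-5,0]
    - [0.3,0,0,0,35,-5,0]
    - [0.35,0,0,0,42,-4,0]
    - [0.4,0,0,0,49,-4,0]
    - [0.46,0,0,0,56,-3,0]
    - [0.51,0,0,0,64,-2,0]

```text
t: 9.98
eef_pos: [0.5767, -0.0639, 0.1768]
tool_rot: [-0.003, 0.014, 0.978, -0.21]
contact_force: [0.1, -1.5, -0.1]
gripper_width: -0.0
grasp_force: 0.5
```

Run:
```python
from ang import *
ang();ang("top")
rows([pose(a,max(90-a,-40),s,o) for a,s,o in [(114,10,22),(118,9,22),(122,8,22),(126,7,22),(130,6,22),(134,5,22),(138,4,22),(142,3,22)]])
```

```text
side angle 110.0 cost 1.37 226
top angle 114.0 cost 1.76 220
t 10.07 p [ 0.577  -0.0613  0.1759] F [-0.5  0.6 -0.3] q [-0.7   0.49  0.62  1.89  0.18  0.92  1.31] w -0.0
[-0.0, -0.0, 0.0, 0, 0, -1, 0] [ 0.577 -0.061  0.177]
[0.07, -0.0, 0.0, 0, 9, -4, 0] [ 0.577 -0.052  0.175]
[0.14, -0.0, 0.0, 0, 19, -5, 0] [ 0.577 -0.042  0.173]
[0.21, -0.0, 0.0, 0, 29, -6, 0] [ 0.578 -0.033  0.17 ]
[0.28, -0.0, 0.0, 0, 39, -6, 0] [ 0.578 -0.024  0.166]
[0.28, -0.0, 0.0, 0, 49, -4, 0] [ 0.578 -0.015  0.16 ]
[0.28, -0.0, 0.0, 0, 58, -1, 0] [ 0.578 -0.008  0.153]
[0.28, -0.0, 0.0, 0, 68, 2, 0] [ 0.578 -0.001  0.146]
```

jog_arm:
  motion:
    - [0.05,0,0,0,6,-3,0]
    - [0.1,0,0,0,13,-5,0]
    - [0.15,0,0,0,20,-5,0]
    - [0.2,0,0,0,27,-6,0]
    - [0.25,0,0,0,34,-6,0]
    - [0.28,0,0,0,41,-6,0]
    - [0.28,0,0,0,48,-4,0]
    - [0.28,0,0,0,55,-2,0]
    - [0.28,0,0,0,62,0,0]
    - [0.28,0,0,0,68,2,0]

```text
t: 11.32
eef_pos: [0.5787, -0.0029, 0.147]
tool_rot: [-0.005, 0.014, 0.939, -0.344]
contact_force: [-0.1, 0.2, 0.1]
gripper_width: 0.0
grasp_force: 0.2
```

Run:
```python
from ang import *
ang(save="s2.png");ang("top")
rows([pose(a,-40,s,o) for a,s,o in [(142,3,22),(146,2,22),(150,1,22),(154,0,22),(158,-1,22),(162,-2,21),(166,-2,21),(170,-3,20),(174,-4,20),(178,-4,20)]])
```

```text
side angle 128.0 cost 1.41 203
top angle 140.0 cost 1.57 260
t 11.43 p [ 0.5787 -0.0023  0.1466] F [ 0.2  0.1 -0.7] q [-0.92  0.68  0.68  1.85  0.3   1.01  1.04] w -0.0
[-0.0, -0.0, -0.0, 0, 2, -1, 0] [ 0.578 -0.001  0.146]
[-0.0, -0.0, -0.0, 0, 11, 1, 0] [0.579 0.006 0.139]
[-0.0, -0.0, -0.0, 0, 21, 3, 0] [0.579 0.012 0.131]
[-0.0, -0.0, -0.0, 0, 30, 6, 0] [0.579 0.017 0.123]
[-0.0, -0.0, -0.0, 0, 40, 9, 0] [0.579 0.022 0.114]
[-0.0, -0.0, -0.0, 0, 49, 13, 0] [0.579 0.027 0.105]
[-0.0, -0.0, -0.0, 0, 58, 19, 0] [0.579 0.03  0.095]
[-0.0, -0.0, -0.0, 0, 67, 24, 0] [0.579 0.033 0.085]
[-0.0, -0.0, -0.0, 0, 74, 30, 0] [0.579 0.035 0.076]
[-0.0, -0.0, -0.0, 0, 81, 37, 0] [0.579 0.036 0.066]
```

View pics/s2.png

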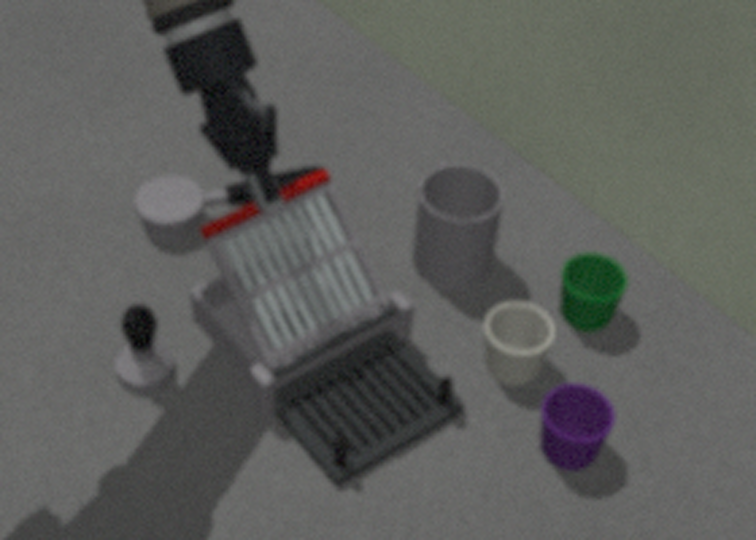

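The crop shows the grate past upright, with the fingertips on its outer face at the bar around (265,195). The tamper, pitcher, cups and portafilter haven't moved. Lowering gently.

jog_arm:
  motion:
    - [0,0,0,0,6,1,0]
    - [0,0,0,0,11,2,0]
    - [0,0,0,0,16,3,0]
    - [0,0,0,0,21,5,0]
    - [0,0,0,0,26,7,0]
    - [0,0,0,0,30,8,0]
    - [0,0,0,0,35,10,0]
    - [0,0,0,0,40,11,0]
    - [0,0,0,0,44,13,0]
    - [0,0,0,0,49,15,0]

```text
t: 12.68
eef_pos: [0.5796, 0.0248, 0.1038]
tool_rot: [-0.005, 0.014, 0.939, -0.344]
contact_force: [-0.1, 0.5, 0.8]
gripper_width: 0.002
grasp_force: 0.1
```

Run:
```python
from ang import *
ang(save="s3.png");ang("top")
rows([pose(a,-40,s,o) for a,s,o in [(162,-1,21),(166,-1,21),(170,-1,20),(174,-2,20),(178,-2,20),(181,-2,20),(183,-2,20)]])
```

```text
side angle 162.0 cost 1.26 178
top angle 159.0 cost 1.5 238
t 12.78 p [0.5793 0.0252 0.1035] F [ 0.5  0.8 -0.3] q [-0.93  0.76  0.64  1.84  0.26  0.97  0.99] w 0.0
[-0.0, -0.0, -0.0, 0, 1, -1, 0] [0.579 0.026 0.104]
[-0.0, -0.0, -0.0, 0, 9, 4, 0] [0.579 0.029 0.094]
[-0.0, -0.0, -0.0, 0, 18, 11, 0] [0.579 0.032 0.084]
[-0.0, -0.0, -0.0, 0, 26, 16, 0] [0.579 0.034 0.075]
[-0.0, -0.0, -0.0, 0, 33, 24, 0] [0.579 0.035 0.064]
[-0.0, -0.0, -0.0, 0, 38, 29, 0] [0.579 0.035 0.057]
[-0.0, -0.0, -0.0, 0, 41, 33, 0] [0.579 0.035 0.052]
```

View pics/s3.png

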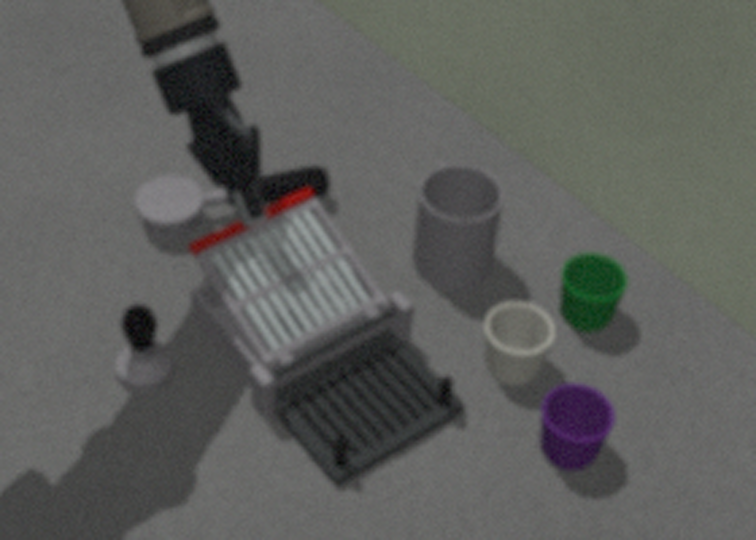

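The grate is at about 160° and the fingertips are still on the bar near (250,215). Continuing down slowly.

jog_arm:
  motion:
    - [0,0,0,0,4,2,0]
    - [0,0,0,0,8,4,0]
    - [0,0,0,0,12,7,0]
    - [0,0,0,0,16,9,0]
    - [0,0,0,0,20,12,0]
    - [0,0,0,0,23,14,0]
    - [0,0,0,0,26,16,0]
    - [0,0,0,0,28,19,0]
    - [0,0,0,0,30,21,0]
    - [0,0,0,0,32,23,0]

```text
t: 14.02
eef_pos: [0.5798, 0.0343, 0.0657]
tool_rot: [-0.005, 0.014, 0.939, -0.344]
contact_force: [0.1, -0.1, 1.0]
gripper_width: -0.004
grasp_force: 0.1
```

Run:
```python
from ang import *
ang();ang("top")
rows([pose(a,-40,s,o) for a,s,o in [(178,-2,20),(180,-2,20),(182,-2,20),(184,-2,20),(186,-2,20)]])
```

```text
side angle 177.0 cost 0.94 132
top angle 171.0 cost 1.46 232
t 14.12 p [0.5796 0.0343 0.0656] F [ 0.5 -0.3 -0.5] q [-0.93  0.82  0.62  1.83  0.24  0.93  0.96] w -0.0
[-0.0, -0.0, -0.0, 0, 1, 0, 0] [0.579 0.035 0.064]
[-0.0, -0.0, -0.0, 0, 4, 4, 0] [0.579 0.035 0.059]
[-0.0, -0.0, -0.0, 0, 8, 8, 0] [0.579 0.035 0.054]
[-0.0, -0.0, -0.0, 0, 11, 12, 0] [0.579 0.035 0.049]
[-0.0, -0.0, -0.0, 0, 14, 16, 0] [0.579 0.034 0.044]
```

jog_arm:
  motion:
    - [0,0,0,0,1,1,0]
    - [0,0,0,0,2,2,0]
    - [0,0,0,0,3,3,0]
    - [0,0,0,0,4,4,0]
    - [0,0,0,0,5,5,0]
    - [0,0,0,0,5,5,0]

```text
t: 14.88
eef_pos: [0.5797, 0.0349, 0.0587]
tool_rot: [-0.005, 0.013, 0.939, -0.344]
contact_force: [0.8, 0.8, 0.4]
gripper_width: -0.002
grasp_force: 0.0
```

Run:
```python
from ang import *
ang();ang("top");rows([])
```

```text
side angle 180.0 cost 0.88 125
top angle 173.0 cost 1.4 227
t 14.97 p [0.5798 0.0349 0.0588] F [ 0.2  0.3 -0.3] q [-0.92  0.83  0.61  1.83  0.24  0.92  0.96] w 0.0
```

jog_arm:
  motion:
    - [0,0,0,0,1,1,0]
    - [0,0,0,0,2,2,0]
    - [0,0,0,0,3,3,0]
    - [0,0,0,0,3,3,0]

```text
t: 15.48
eef_pos: [0.5798, 0.0352, 0.0545]
tool_rot: [-0.005, 0.014, 0.939, -0.344]
contact_force: [-0.1, -0.0, 0.3]
gripper_width: 0.0
grasp_force: 0.0
```

jog_arm:
  motion:
    - [0,0,0,0,1,1,0]
    - [0,0,0,0,2,2,0]
    - [0,0,0,0,2,2,0]

```text
t: 15.85
eef_pos: [0.58, 0.0351, 0.0535]
tool_rot: [-0.005, 0.014, 0.939, -0.345]
contact_force: [-3.6, 4.1, 13.3]
gripper_width: 0.002
grasp_force: 7.0
```

Run:
```python
from ang import *
ang(save="s4.png");ang("top");rows([])
```

```text
side angle 180.0 cost 1.14 123
top angle 173.0 cost 1.4 225
t 15.95 p [0.58   0.0351 0.0535] F [-3.3  2.5 13.9] q [-0.92  0.84  0.61  1.83  0.23  0.91  0.96] w -0.0
```

View pics/s4.png

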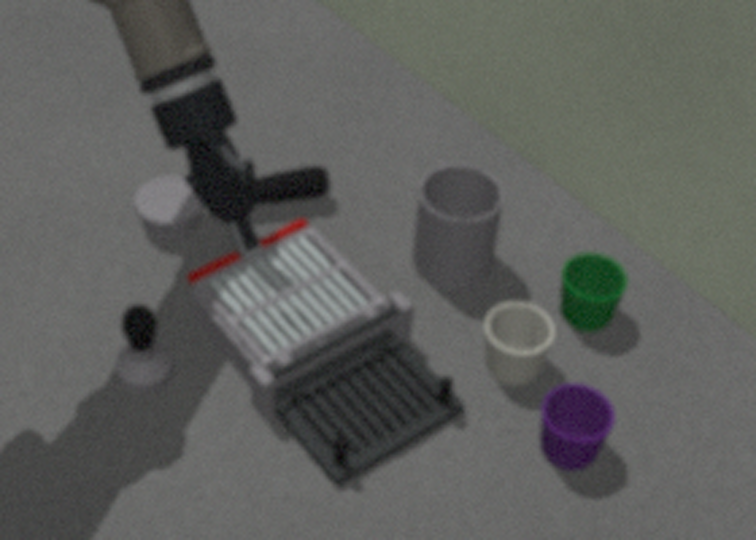

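The grate lies flat over the well, with the bar at (190–305, 225–280). The 13 N reaction, against about 1.5 N needed to turn it, shows it's on its stop. Retreating straight up.

jog_arm:
  motion:
    - [0,0,0,0,-6,-8,0]
    - [0,0,0,0,-15,-18,0]
    - [0,0,0,0,-30,-36,0]
    - [0,0,0,0,-50,-60,0]
    - [0,0,0,0,-75,-90,0]
    - [0,0,0,0,-100,-120,0]
    - [0,0,0,0,-128,-154,0]
    - [0,0,0,0,-128,-154,0]
    - [0,0,0,0,-128,-154,0]

```text
t: 17.08
eef_pos: [0.5795, 0.0373, 0.2522]
tool_rot: [-0.005, 0.014, 0.939, -0.344]
contact_force: [-0.5, -0.3, -0.7]
gripper_width: 0.0
grasp_force: 0.0
```

Run:
```python
from ang import *
ang(save="s5.png");rows([])
```

```text
side angle 180.0 cost 1.12 144
t 17.12 p [0.5793 0.0372 0.2516] F [0.2 0.4 0.4] q [-1.    0.56  0.71  1.74  0.32  1.24  1.08] w 0.0
```

View pics/s5.png

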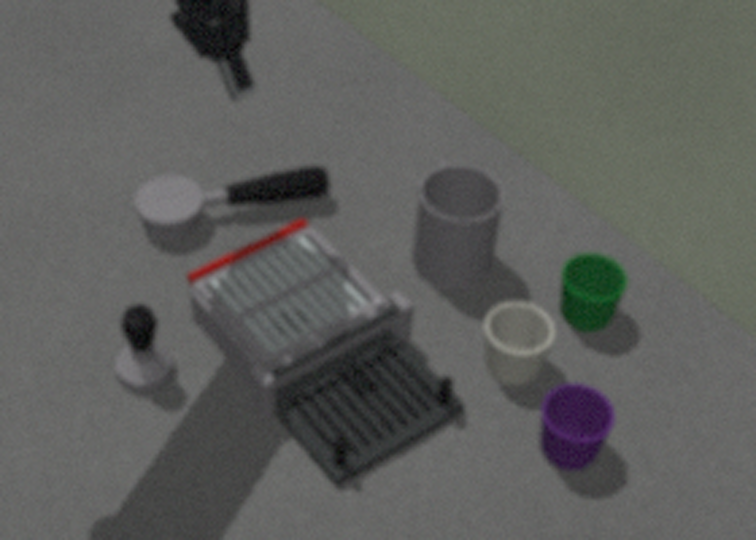

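The grate is flat on the well, with its red bar at (190–305, 222–280). All the other objects are where they were and the arm is clear.

```bash
python3 -c "
from station import bot
print(bot.hand_in())"
```

```text
the job is handed in; nothing more can be done
None
```

The grate lies flat on its stop over the well, pushed there gently with closed fingers; the pitcher, cup, tamper and portafilter stand where they were, and the job was handed in at about 17 s.

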